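Seat the dome magnifier in the proof station's three-point nest

TASK

Set the glass dome magnifier down on the open end of the proof station's metal plate, then slide it along the side rail, past the sprung roller, until it sits against rail, plunger and the end stop's screw, which is left wherever the last user set it. Bed it by pressing it against the end stop with about 13 newtons for half a second, never more than 16, then let go and leave it standing there. Do not knock over the paper cup or the water bottle.

Things in the scene. Friction and masses are not known exactly. Their poses are not given: they have to be found in the camera images.
- dome_center (a point): Dome magnifier: black round base 56 mm in diameter, 22 mm high, on a slippery white foot disc (friction 0.15), clear glass dome on top, 42 mm high in all, about 0.25 kg. Stands loose on the table left or right of the station (a hollow paper tape ring, 90 mm across, lies on the other side). The point is on its axis, 20 mm above its underside. Grip it by the black base.
- home (a point): Nominal home of the middle of the dome's underside, on top of the station's plate, marked by a pale disc 22 mm across; the true one lies up to 8 mm before or beyond it in x, where the end stop lets the dome come to rest, and is found by feel. x is the direction in which the dome is pushed (away from the robot, turned up to 0.35 rad either way), y to the left, z up.
- station: Proof station: fixed polished aluminium plate, 10 mm thick, lying on the table. Origin on the table, 10 mm under home, axes as home. It reaches from x -107 to +72 mm and y -75 to +50 mm. Its open end is the part with x below -45 mm; a dome centred 62 mm before home stands there free of rail and plunger.
- rail: Side rail: fixed steel bar 56 mm long (station x -40 to +16 mm), 10 mm wide, 16 mm high above the plate. Origin at the middle of its underside; its guiding face, along which the dome's edge slides, is 5 mm to the right (-y) of that and 28 mm left of home. At its near end an 18 mm long lead-in flares away to the left (20 degrees).
- plunger: Sprung roller plunger: upright steel roller 16 mm across, origin at its centre, 10.5 mm above the plate, 17 mm before home and 25 mm right of it when free. Slides right: 2 N at first, 0.3 N more per mm; 11 mm lets the dome pass. Grey housing 34 x 24 mm, 26 mm high, centred 62 mm right. Passing takes 4 to 12 N of push; the dome does not surely run on by itself: push it up to the stop.
- cup_rim (a point): White paper cup, 72 mm across and 85 mm high, empty, standing beyond the station on the left; the point is the centre of its mouth, z its upright axis.
- bottle: Blue metal water bottle, 68 mm in diameter, 230 mm high, standing beyond the station on the right; origin under its foot, z its upright axis.
- bracket: End stop: fixed dark block (12 x 30 x 22 mm high) 64 mm straight ahead of home, origin under it on the plate. A set screw through it points at the dome, 11 mm above the plate, with a steel ball tip 16 mm in diameter. The screw's setting is not measured: the ball's centre is 20 to 36 mm before the block's middle (the dome touches 8 mm before to 8 mm beyond home). It is rigid and does not shift when pushed.
Not all that is in view belongs to the job. Of the things that look like the station, the middle-sized one is meant.

How it is judged:
By the outcome, as a careful person would: the job done as asked, in the order asked, and still so for the second after the job is handed in, with the robot touching nothing.
It also fails if it takes over 72 s, if anything falls off the work surface, if the arm or the gripper's body presses on something with over 40 N, if the wrist force passes 120 N, or if a joint passes its speed limit or range.

ROBOT

A 6-joint arm with a two-finger parallel gripper is mounted at the origin on the work surface. World frame = base frame: x ahead of the robot, y to its left, z up, the work surface at z = 0. Lengths are in mm, angles in rad, forces in N, time in s.
With the tool pointing down it reaches from about 275 to 1000 mm from the base axis. Payload 8.4 kg.
Tool frame: the origin (TCP) lies at the very end of the fingers, on their centre line; the grasp point (between the pads) lies 19 mm behind it; z points along the fingers, y is the direction in which the jaws open and shut (so a half turn about z gives the same grasp; the last joint's range is limited). The gripper opens to 85 mm and grips with 20 to 120 N. Pads are 22 mm wide; open, the fingers measure 114 mm over their backs; the gripper's body (76 mm by 85 mm) begins 54 mm behind the grasp point. The pads swing forward as they close: fully open they stand 13 mm farther back than shut.
Start: joints at [1.138, 0.353, 1.633, -0, 1.155, -0.002], TCP at [260.998, 567.898, 231.281] pointing down, gripper open.
Joint ranges: [-2.63, 2.63], [-0.92, 2.1], [0.06, 2.66], [-1.3, 4.44], [0, 2.69], [-3.02, 3.02]. Speed limits (rad/s): [2.22, 2.22, 2.79, 3.14, 3.14, 3.14].

INTERFACE

Orientations are given as [roll, pitch, yaw] about the fixed x, y, z axes, in that order (R = Rz(yaw) Ry(pitch) Rx(roll)).
In Python, from rig import r gives the robot as it stands.
- The arm moves only by the tool move_arm, never from a script. Its argument "increments" is a list of rows, each an object of numbers: "tx", "ty", "tz": the shift along the tool's x, y, z in cm; "rx", "ry", "rz": the turn, a rotation vector about the tool's x, y, z in degrees; "gripper": the gripper's target within -1 to 1 (fully open at 1, half-way at 0, shut at -1). A call has 1 to 12 rows; each row shifts and turns the commanded pose from where the row before left it, along the tool's axes as they then stand; what a row does not reach is not made up. A row lasts 1/10 s, in which the tool goes at most 50 mm and 8.59 degrees, less where a joint would pass 70% of its speed; a pose out of reach is approached as far as the arm can. A call is refused whole if a number of a shift passes 5 or a number of a turn 8.59, either way. A call with a gripper value outside its range is refused whole. The fingers move at their own pace and stop on an object; "squeeze" is the grip in N (left out, the last holds). Time passes only in rows, so rows that do not move let the fingers close. It gives the time, the measured TCP pose, the force and the opening at its end, in the units of the state.
- r.sense(): the state, without advancing time (a new reading comes with each control period).
- r.grab_frame(name): name is "scene" or "top"; returns (picture, depth): 420x560x3 uint8, red, green, blue; 420x560 float32, mm along the optical axis (not along the pixel's ray), 0 where there is no reading.
- r.camera_model(name): a dict with "fx", "fy", "cx", "cy" (pixels), "k1" (the pictures are not rectified: a ray, as slopes to the right and down, at radius r is drawn at 1 + k1 r^2 times it, then the intrinsics apply), "R" (3x3) and "t" (3): a world point X has camera coordinates R X + t. Camera axes: x right, y down, z forward; pixel columns grow to the right and rows downward; lengths in mm; the calibration is good to about 2 mm. A picture is of the moment at which its call begins. camera_model takes no time and is no camera call.
- r.sign_off(): hands the job in, once; it reports no verdict.
Trained networks look in the newest picture that a camera, given by its name, has taken for a name from the list of things; names that differ only in an ending like _2 or _b are one class to them, and where a whole thing is asked for, a point or a joint stands for the part that bears it (a point fixed in the world has none). Each returns a list of dicts, best first, with "confidence" (0 to 1); they miss things now and then, are a little off and sometimes report something else, mostly with a low value. They report only what shows in the picture. A call takes as long as a camera call. They do not tell look-alikes from the thing itself.
- r.cut_out(query, camera): "mask" (420x560 bool, what is visible of it) and "bbox" ([left, top, right, bottom] in pixels, round what is visible of it).
- r.place_of(query, camera): "location" ([row, column] in pixels: a listed point, or the origin of a listed thing).
The state is a dict: "clock": time; "qpos": joint angles; "qvel": joint speeds; "joint_efforts": joint torques, N m; "eef_pos": TCP position; "tcp_rot": TCP orientation; "contact_force": force on the tool from outside, world axes, zero at the start; "wrist_torque": the same for the moment, N m; "opening": opening from 0.0 (shut) to 1.0 (fully open).
Only numpy, scipy, OpenCV 4.12 (cv2) and the standard library are available. Lean on these libraries where they do the work, as an engineer would, in place of code of your own. Each camera call takes 0.05 s, during which the arm holds its last target. There are 200 camera calls.

## Working session

There is one attempt and no reset: what is moved stays moved. The work goes in short steps, Python scripts to look and compute and a tool call to move; the robot and the scene stay as the last step left them, time stands still between calls to the robot, and variables do not carry over. Pictures are saved under pics/ and viewed, about 8 in all and at most 12, crops included, and the job is handed in when it is done.

Besides the shell and the picture viewer there is one more tool, called after "Call:" as name(argument=value, ...) on one line, values as JSON. move_arm: Moves the arm, as the interface text tells. Its arguments: {"type":"object","properties":{"increments":{"type":"array","items":{"type":"object","properties":{"tx":{"type":"number"},"ty":{"type":"number"},"tz":{"type":"number"},"rx":{"type":"number"},"ry":{"type":"number"},"rz":{"type":"number"},"gripper":{"type":"number"}}}},"squeeze":{"type":"number"}},"required":["increments"]}

```bash
mkdir -p pics
cat > h.py <<'E'
import numpy as np, cv2
from rig import r
def ray(cam,row,col):
    c=r.camera_model(cam); u=np.array([(col-c['cx'])/c['fx'],(row-c['cy'])/c['fy']]); s=u.copy()
    for _ in range(20): s=u/(1+c['k1']*(s@s))
    R=np.array(c['R']);t=np.array(c['t']); return -R.T@t, R.T@np.array([s[0],s[1],1])
def at_z(cam,row,col,z):
    o,d=ray(cam,row,col); return o+d*(z-o[2])/d[2]
def proj(cam,X):
    c=r.camera_model(cam); p=np.array(c['R'])@np.array(X,float)+np.array(c['t']); s=p[:2]/p[2]; s=s*(1+c['k1']*(s@s))
    return s[1]*c['fy']+c['cy'], s[0]*c['fx']+c['cx']
E
python3 - <<'E'
from h import *
ims=[]
for cam in("scene","top"):
    p,d=r.grab_frame(cam); np.save(f'pics/{cam}_d.npy',d); cv2.imwrite(f'pics/{cam}.png',p[:,:,::-1]); 
    print(cam,r.camera_model(cam))
    for q,z in(("dome_center",20),("home",10),("station",0),("rail",10),("plunger",20.5),("cup_rim",85),("bottle",0),("bracket",10)):
        for o in r.place_of(q,cam):
            l=o['location'];print(q,round(o['confidence'],2),np.round(l),np.round(at_z(cam,*l,z)))
print(r.sense())
E
```

```text
scene {'fx': 526.6733396012578, 'fy': 526.6733396012578, 'cx': 283.374383601885, 'cy': 217.82143797755694, 'k1': -0.16249885415954948, 'R': array([[ 0.69028114,  0.72310565,  0.02510304],
       [ 0.38938687, -0.34202171, -0.85521869],
       [-0.60982768,  0.60011613, -0.51765899]]), 't': array([-390.67462236,  -90.59246192, 1635.94036868])}
dome_center 0.52 [208. 333.] [465. 294.  20.]
home 0.92 [273. 276.] [570. -28.  10.]
home 0.8 [215. 394.] [597. 414.  10.]
home 0.7 [265.  99.] [ 259. -336.   10.]
station 0.82 [277. 276.] [572. -32.   0.]
station 0.58 [219. 397.] [609. 415.   0.]
rail 0.77 [264. 281.] [551.   7.  10.]
rail 0.75 [251. 108.] [ 218. -291.   10.]
rail 0.39 [210. 400.] [590. 453.  10.]
plunger 0.54 [212. 385.] [577. 393.  20.]
plunger 0.53 [271. 266.] [559. -50.  20.]
plunger 0.53 [262.  76.] [ 222. -379.   20.]
cup_rim 0.98 [231. 391.] [706. 233.  85.]
bottle 0.56 [343. 256.] [ 708. -213.   -0.]
bracket 0.6 [283. 296.] [629. -21.  10.]
top {'fx': 477.08924216838574, 'fy': 477.08924216838574, 'cx': 282.50260780447024, 'cy': 209.3673747621847, 'k1': 0.010592506924571
[... 845 characters left out ...]
 [159. 294.] [626. -15.  10.]
{'clock': 0.9, 'qpos': array([ 1.13756648e+00,  3.52982191e-01,  1.63338589e+00,  2.99917510e-05,
        1.15521355e+00, -2.41259521e-03]), 'qvel': array([-0.00032416,  0.00019157, -0.0002563 ,  0.00027453,  0.00054095,
        0.00052039]), 'joint_efforts': array([-1.45008889e-03, -6.05157852e+01, -3.42445457e+01, -2.07344615e-04,
        1.08172335e-03, -1.63578045e-05]), 'eef_pos': array([261.01007871, 567.89765353, 231.29814622]), 'tcp_rot': array([ 3.14158156e+00, -2.74123428e-05,  2.71076330e+00]), 'contact_force': array([-0.41888802, -0.06903945,  0.80380102]), 'wrist_torque': array([-0.00338671, -0.02998382,  0.0258357 ]), 'opening': 1.0001974602152504}
```

View pics/scene.png

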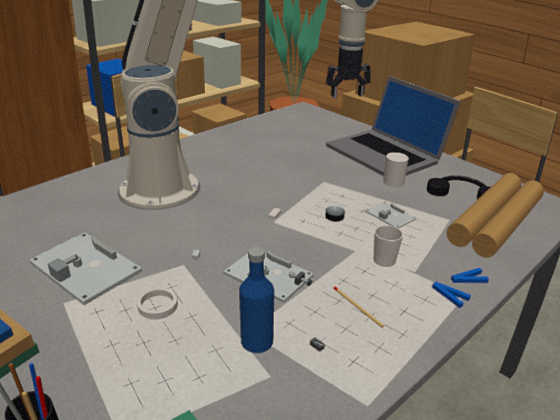

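View pics/top.png

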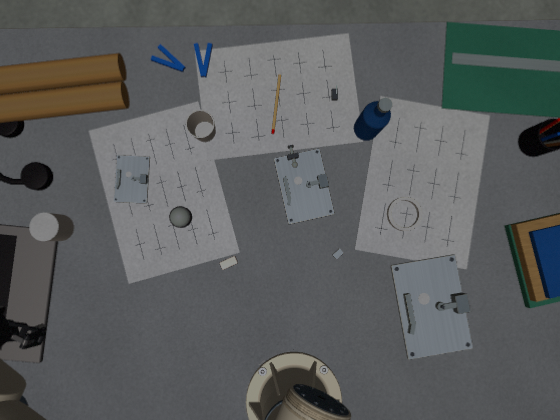

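The scene view shows three station look-alikes: large at scene (265,85), middle at (272,270) and small at (213,391). In the top view they are at (305,430), (185,303) and (178,131). The middle one, top (185,303), also has the end stop. The only dome is at top (217,180); the ring is on the right at (214,403). The cup is at (125,201) and the bottle's foot near (129,365).

Run:
```python
from h import *
im=cv2.imread('pics/top.png')
# corners of plate via cutout
for cam in("top",):
    r.grab_frame(cam)
    for q in("station","dome_center"):
        for o in r.cut_out(q,cam)[:4]:
            m=o['mask'].astype(np.uint8); c=max(cv2.findContours(m,0,1)[0],key=cv2.contourArea)
            z=10 if q=="station" else 20
            P=np.array([at_z(cam,p[0][1],p[0][0],z)[:2] for p in c],np.float32)
            print(q,round(o['confidence'],2),o['bbox'],'rect',cv2.minAreaRect(P),'circ',cv2.minEnclosingCircle(P), 'world box',np.round(cv2.boxPoints(cv2.minAreaRect(P))).tolist())
c=np.hstack([cv2.resize(im[140:230,265:345],None,fx=5,fy=5,interpolation=cv2.INTER_CUBIC),cv2.resize(im[180:270,150:220],None,fx=5,fy=5,interpolation=cv2.INTER_CUBIC)])
cv2.imwrite('pics/crop1.png',c)
print(np.linalg.inv(r.camera_model('top')['R'])@-np.array(r.camera_model('top')['t']))
```

```text
station 0.9 [390.2, 254.7, 471.2, 358.9] rect ((231.6705322265625, -366.38861083984375), (249.8573760986328, 187.16409301757812), 8.649157524108887) circ ((230.1396942138672, -361.3754577636719), 146.66104125976562) world box [[94.0, -293.0], [122.0, -478.0], [369.0, -440.0], [341.0, -255.0]]
station 0.74 [275.2, 149.5, 334.9, 223.0] rect ((553.643798828125, -39.53223419189453), (180.7022705078125, 126.7998046875), 11.09217357635498) circ ((553.3985595703125, -38.49893569946289), 106.52444458007812) world box [[453.0, 5.0], [477.0, -119.0], [655.0, -84.0], [630.0, 40.0]]
station 0.64 [110.7, 157.5, 151.9, 202.7] rect ((581.861083984375, 412.4922180175781), (86.74495697021484, 123.93360900878906), 85.97513580322266) circ ((581.6673583984375, 412.9756164550781), 74.35936737060547) world box [[517.0, 374.0], [641.0, 365.0], [647.0, 451.0], [523.0, 460.0]]
dome_center 0.79 [170.5, 207.7, 191.2, 230.0] rect ((478.1735534667969, 285.2899475097656), (51.66770935058594, 54.622074127197266), 44.10274887084961) circ ((479.1318359375, 286.0018005371094), 28.084815979003906) world box [[441.0, 287.0], [479.0, 248.0], [516.0, 284.0], [478.0, 323.0]]
dome_center 0.31 [274.6, 148.2, 334.4, 223.0] rect ((552.358154296875, -38.342254638671875), (179.2381591796875, 128.1197967529297), 11.15394401550293) circ ((552.262939453125, -37.872169494628906), 105.67322540283203) world box [[452.0, 7.0], [477.0, -119.0], [653.0, -84.0], [628.0, 42.0]]
[ 411.28039829   39.93843452 1261.46440932]
```

View pics/crop1.png

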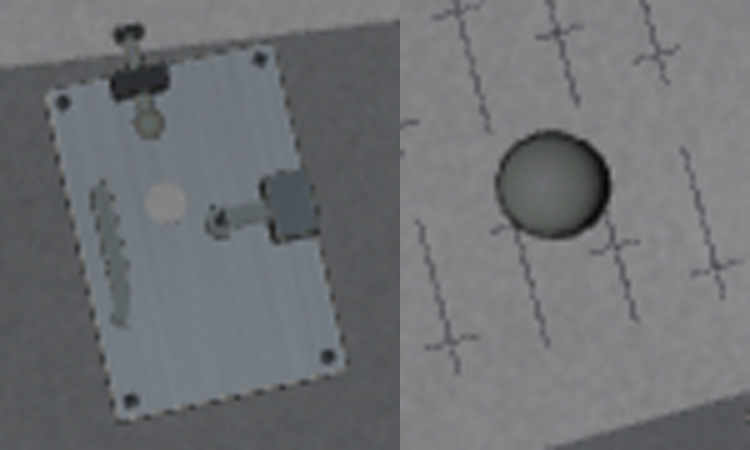

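The crop confirms the middle-sized station: pale home disc at (165,203), rail on the left, roller and housing on the right, ball tip at (148,123). The dome stands at (553,184). I put home at about (568,-24) with a station yaw of 11°, and the dome at about (478,286). I'll turn the jaws along station x, then go above the dome.

Call:
move_arm(increments=[{"rz": 7.74}, {"rz": 7.74}, {"rz": 7.74}, {"rz": 7.74}, {"rz": 7.74}, {"rz": 7.74}, {"rz": 7.74}, {}])

```text
invalid input
```

Call:
move_arm(increments=[{"tx": -3.19, "ty": 1.59}, {"tx": -3.19, "ty": 1.59}, {"tx": -3.19, "ty": 1.59}, {"tx": -3.19, "ty": 1.59}, {"tx": -3.19, "ty": 1.59}, {"tx": -3.19, "ty": 1.59}, {"tx": -3.19, "ty": 1.59}, {"tx": -3.19, "ty": 1.59}, {"tx": -3.19, "ty": 1.59}, {"tx": -3.19, "ty": 1.59}, {}, {}])

```text
invalid input
```

Call:
move_arm(increments=[{"tx": 0, "ty": 0, "tz": 0, "rx": 0, "ry": 0, "rz": 7.74, "gripper": 1}, {"tx": 0, "ty": 0, "tz": 0, "rx": 0, "ry": 0, "rz": 7.74, "gripper": 1}], squeeze=30)

```text
clock: 1.25
eef_pos: [261.0, 567.9, 231.3]
tcp_rot: [3.142, -0.0, 2.435]
contact_force: [-0.4, -0.3, -0.5]
opening: 1.002
```

Call:
move_arm(increments=[{"rz": 7.74}, {"rz": 7.74}, {"rz": 7.74}, {"rz": 7.74}, {"rz": 7.74}, {"tz": 0.0}])

```text
invalid input
```

Call:
move_arm(increments=[{"tx": -3.19, "ty": 1.59}, {"tx": -3.19, "ty": 1.59}, {"tx": -3.19, "ty": 1.59}, {"tx": -3.19, "ty": 1.59}, {"tx": -3.19, "ty": 1.59}, {"tx": -3.19, "ty": 1.59}, {"tx": -3.19, "ty": 1.59}, {"tx": -3.19, "ty": 1.59}, {"tx": -3.19, "ty": 1.59}, {"tx": -3.19, "ty": 1.59}, {"tz": 0}, {"tz": 0}])

```text
invalid input
```

Call:
move_arm(increments=[{"tx": 0, "ty": 0, "tz": 0, "rx": 0, "ry": 0, "rz": 7.74, "gripper": 1}, {"tx": 0, "ty": 0, "tz": 0, "rx": 0, "ry": 0, "rz": 7.74, "gripper": 1}, {"tx": 0, "ty": 0, "tz": 0, "rx": 0, "ry": 0, "rz": 7.74, "gripper": 1}, {"tx": 0, "ty": 0, "tz": 0, "rx": 0, "ry": 0, "rz": 7.74, "gripper": 1}, {"tx": 0, "ty": 0, "tz": 0, "rx": 0, "ry": 0, "rz": 7.74, "gripper": 1}, {"tx": 0, "ty": 0, "tz": 0, "rx": 0, "ry": 0, "rz": 0, "gripper": 1}])

```text
clock: 1.85
eef_pos: [261.0, 567.9, 231.3]
tcp_rot: [-3.142, -0.0, 1.763]
contact_force: [0.9, 0.4, 0.9]
opening: 0.996
```

Call:
move_arm(increments=[{"tx": -3.19, "ty": 1.59, "tz": 0, "rx": 0, "ry": 0, "rz": 0, "gripper": 1}, {"tx": -3.19, "ty": 1.59, "tz": 0, "rx": 0, "ry": 0, "rz": 0, "gripper": 1}, {"tx": -3.19, "ty": 1.59, "tz": 0, "rx": 0, "ry": 0, "rz": 0, "gripper": 1}, {"tx": -3.19, "ty": 1.59, "tz": 0, "rx": 0, "ry": 0, "rz": 0, "gripper": 1}, {"tx": -3.19, "ty": 1.59, "tz": 0, "rx": 0, "ry": 0, "rz": 0, "gripper": 1}, {"tx": -3.19, "ty": 1.59, "tz": 0, "rx": 0, "ry": 0, "rz": 0, "gripper": 1}, {"tx": -3.19, "ty": 1.59, "tz": 0, "rx": 0, "ry": 0, "rz": 0, "gripper": 1}, {"tx": -3.19, "ty": 1.59, "tz": 0, "rx": 0, "ry": 0, "rz": 0, "gripper": 1}, {"tx": -3.19, "ty": 1.59, "tz": 0, "rx": 0, "ry": 0, "rz": 0, "gripper": 1}, {"tx": -3.19, "ty": 1.59, "tz": 0, "rx": 0, "ry": 0, "rz": 0, "gripper": 1}, {"tx": 0, "ty": 0, "tz": 0, "rx": 0, "ry": 0, "rz": 0, "gripper": 1}, {"tx": 0, "ty": 0, "tz": 0, "rx": 0, "ry": 0, "rz": 0, "gripper": 1}])

```text
clock: 3.05
eef_pos: [478.9, 285.2, 231.3]
tcp_rot: [-3.141, -0.0, 1.766]
contact_force: [0.4, 0.2, 0.7]
opening: 0.998
```

Run:
```python
from h import *
p,d=r.grab_frame("scene"); p=p[:,:,::-1].copy()
for o in r.place_of("dome_center","scene")[:3]:print(o['confidence'],o['location'],at_z("scene",*o['location'],20))
k=6;x0,y0=300,170
c=cv2.resize(p[y0:y0+75,x0:x0+100],None,fx=k,fy=k,interpolation=cv2.INTER_CUBIC)
for z in(0,22):
  pts=[proj("scene",(478.6+28*np.cos(a),285.4+28*np.sin(a),z)) for a in np.linspace(0,6.28,60)]
  for R,C in pts: cv2.circle(c,(int((C-x0+.5)*k),int((R-y0+.5)*k)),1,(0,255,0) if z else (0,0,255),-1)
cv2.imwrite('pics/c2.png',c)
```

```text
0.67 [207.0, 335.1] [463.53396425 304.65242407  20.        ]
```

View pics/c2.png

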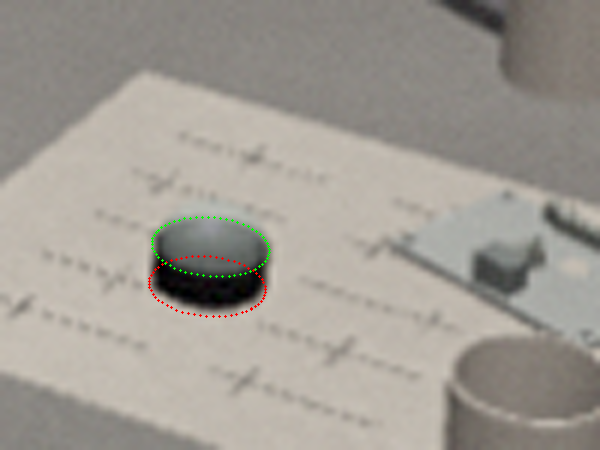

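The projected rings agree with the dome to about 1 px (crop 210,260). Next I descend and grip.

Call:
move_arm(increments=[{"tx": 0, "ty": 0, "tz": 3.5, "rx": 0, "ry": 0, "rz": 0, "gripper": 1}, {"tx": 0, "ty": 0, "tz": 3.5, "rx": 0, "ry": 0, "rz": 0, "gripper": 1}, {"tx": 0, "ty": 0, "tz": 3.5, "rx": 0, "ry": 0, "rz": 0, "gripper": 1}, {"tx": 0, "ty": 0, "tz": 3.5, "rx": 0, "ry": 0, "rz": 0, "gripper": 1}, {"tx": 0, "ty": 0, "tz": 3.5, "rx": 0, "ry": 0, "rz": 0, "gripper": 1}, {"tx": 0, "ty": 0, "tz": 2, "rx": 0, "ry": 0, "rz": 0, "gripper": 1}, {"tx": 0, "ty": 0, "tz": 1.8, "rx": 0, "ry": 0, "rz": 0, "gripper": 1}, {"tx": 0, "ty": 0, "tz": 1.4, "rx": 0, "ry": 0, "rz": 0, "gripper": 1}, {"tx": 0, "ty": 0, "tz": 0, "rx": 0, "ry": 0, "rz": 0, "gripper": 1}])

```text
clock: 4.05
eef_pos: [477.1, 285.8, 2.7]
tcp_rot: [-3.139, 0.001, 1.767]
contact_force: [0.1, -0.6, -0.1]
opening: 1.001
```

Call:
move_arm(increments=[{"tx": 0, "ty": 0, "tz": 0, "rx": 0, "ry": 0, "rz": 0, "gripper": 0.6}, {"tx": 0, "ty": 0, "tz": 0, "rx": 0, "ry": 0, "rz": 0, "gripper": 0.4}, {"tx": 0, "ty": 0, "tz": 0, "rx": 0, "ry": 0, "rz": 0, "gripper": 0.3}, {"tx": 0, "ty": 0, "tz": 0, "rx": 0, "ry": 0, "rz": 0, "gripper": 0}, {"tx": 0, "ty": 0, "tz": 0, "rx": 0, "ry": 0, "rz": 0, "gripper": -0.3}, {"tx": 0, "ty": 0, "tz": 0, "rx": 0, "ry": 0, "rz": 0, "gripper": -0.5}, {"tx": 0, "ty": 0, "tz": 0, "rx": 0, "ry": 0, "rz": 0, "gripper": -0.5}, {"tx": 0, "ty": 0, "tz": 0, "rx": 0, "ry": 0, "rz": 0, "gripper": -0.5}], squeeze=35)

```text
clock: 4.85
eef_pos: [479.3, 286.2, 5.7]
tcp_rot: [3.14, -0.001, 1.765]
contact_force: [-1.1, 1.4, 6.7]
opening: 0.637
```

Run:
```python
from h import *
p,d=r.grab_frame("scene"); p=p[:,:,::-1].copy()
k=7;x0,y0=290,145
cv2.imwrite('pics/c3.png',cv2.resize(p[y0:y0+80,x0:x0+100],None,fx=k,fy=k,interpolation=cv2.INTER_CUBIC))
s=r.sense();print(s['eef_pos'],s['contact_force'],s['opening'],s['wrist_torque'])
```

```text
[479.34115142 286.20049101   5.71358822] [-2.14408187  0.77100673  6.97058463] 0.6360753888787973 [0.13095943 0.36089104 0.03666127]
```

View pics/c3.png

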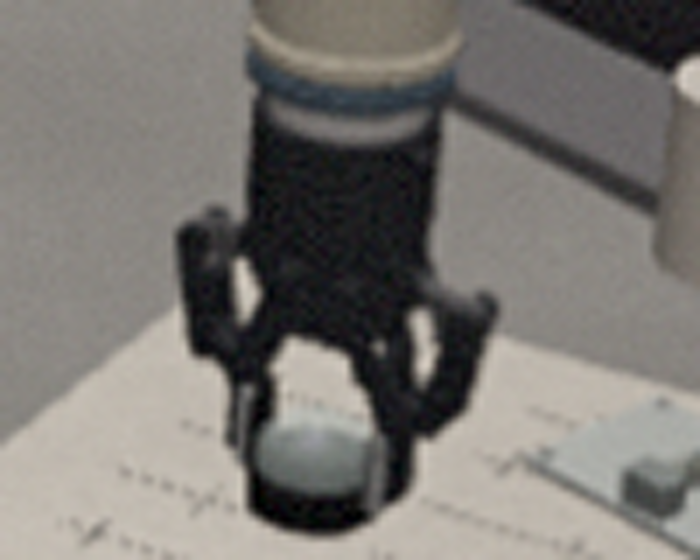

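The crop shows the dome between the pads, held by the black base near (320,490). Now I lift.

Call:
move_arm(increments=[{"tx": 0, "ty": 0, "tz": -0.3, "rx": 0, "ry": 0, "rz": 0, "gripper": -0.5}, {"tx": 0, "ty": 0, "tz": -0.5, "rx": 0, "ry": 0, "rz": 0, "gripper": -0.5}, {"tx": 0, "ty": 0, "tz": -1, "rx": 0, "ry": 0, "rz": 0, "gripper": -0.5}, {"tx": 0, "ty": 0, "tz": -2, "rx": 0, "ry": 0, "rz": 0, "gripper": -0.5}, {"tx": 0, "ty": 0, "tz": -3, "rx": 0, "ry": 0, "rz": 0, "gripper": -0.5}, {"tx": 0, "ty": 0, "tz": -3, "rx": 0, "ry": 0, "rz": 0, "gripper": -0.5}, {"tx": 0, "ty": 0, "tz": -1.5, "rx": 0, "ry": 0, "rz": 0, "gripper": -0.5}, {"tx": 0, "ty": 0, "tz": 0, "rx": 0, "ry": 0, "rz": 0, "gripper": -0.5}, {"tx": 0, "ty": 0, "tz": 0, "rx": 0, "ry": 0, "rz": 0, "gripper": -0.5}, {"tx": 0, "ty": 0, "tz": 0, "rx": 0, "ry": 0, "rz": 0, "gripper": -0.5}])

```text
clock: 5.9
eef_pos: [477.8, 285.1, 116.3]
tcp_rot: [-3.14, 0.001, 1.765]
contact_force: [0.5, -0.8, -3.0]
opening: 0.64
```

Run:
```python
from h import *
p,d=r.grab_frame("scene"); p=p[:,:,::-1].copy()
k=7;x0,y0=290,110
cv2.imwrite('pics/c4.png',cv2.resize(p[y0:y0+80,x0:x0+100],None,fx=k,fy=k,interpolation=cv2.INTER_CUBIC))
s=r.sense();print(s['eef_pos'],s['contact_force'],s['opening'],s['wrist_torque'])
# ball tip estimate from first images
for row,col in((164.6,294.6),): print('ball',at_z('top',row,col,29))
print('homedisc',at_z('top',180.6,298,10))
```

```text
[477.82404352 285.10977296 116.12367485] [ 0.10785287  0.34165039 -3.01170077] 0.6376372369951774 [-0.02370047  0.02760814  0.01922774]
ball [607.28587905 -15.4005878   29.        ]
homedisc [567.53085128 -24.12477281  10.        ]
```

View pics/c4.png

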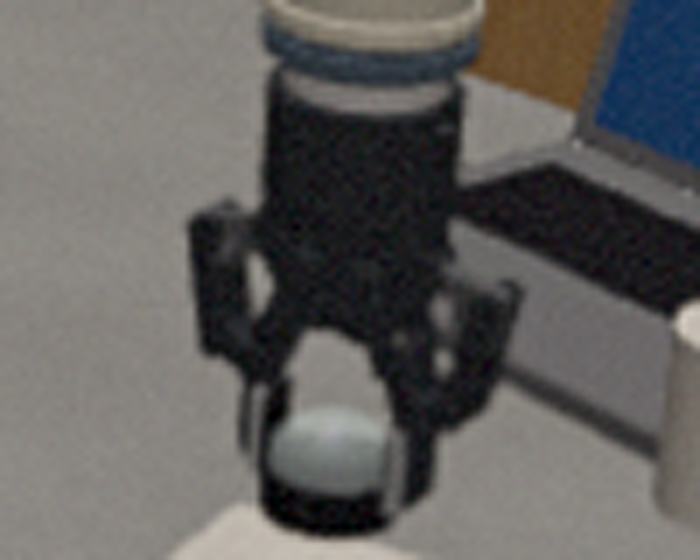

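The dome is held upright (crop 330,460) and the wrist reads 3 N of weight. I carry it over the open end.

Call:
move_arm(increments=[{"tx": -1.6, "ty": -0.18, "tz": 0, "rx": 0, "ry": 0, "rz": 0, "gripper": -0.5}, {"tx": -3.2, "ty": -0.35, "tz": 0, "rx": 0, "ry": 0, "rz": 0, "gripper": -0.5}, {"tx": -3.2, "ty": -0.35, "tz": 0, "rx": 0, "ry": 0, "rz": 0, "gripper": -0.5}, {"tx": -3.2, "ty": -0.35, "tz": 0, "rx": 0, "ry": 0, "rz": 0, "gripper": -0.5}, {"tx": -3.2, "ty": -0.35, "tz": 0, "rx": 0, "ry": 0, "rz": 0, "gripper": -0.5}, {"tx": -3.2, "ty": -0.35, "tz": 0, "rx": 0, "ry": 0, "rz": 0, "gripper": -0.5}, {"tx": -3.2, "ty": -0.35, "tz": 0, "rx": 0, "ry": 0, "rz": 0, "gripper": -0.5}, {"tx": -3.2, "ty": -0.35, "tz": 0, "rx": 0, "ry": 0, "rz": 0, "gripper": -0.5}, {"tx": -3.2, "ty": -0.35, "tz": 0, "rx": 0, "ry": 0, "rz": 0, "gripper": -0.5}, {"tx": -3.2, "ty": -0.35, "tz": 0, "rx": 0, "ry": 0, "rz": 0, "gripper": -0.5}, {"tx": -1.66, "ty": -0.18, "tz": 0, "rx": 0, "ry": 0, "rz": 0, "gripper": -0.5}, {"tx": 0, "ty": 0, "tz": 0, "rx": 0, "ry": 0, "rz": 0, "gripper": -0.5}])

```text
clock: 7.15
eef_pos: [505.4, -38.2, 116.7]
tcp_rot: [-3.14, 0.0, 1.763]
contact_force: [-0.3, 1.6, -3.8]
opening: 0.638
```

Call:
move_arm(increments=[{"tx": 0, "ty": 0, "tz": 2, "rx": 0, "ry": 0, "rz": 0, "gripper": -0.5}, {"tx": 0, "ty": 0, "tz": 2.5, "rx": 0, "ry": 0, "rz": 0, "gripper": -0.5}, {"tx": 0, "ty": 0, "tz": 2, "rx": 0, "ry": 0, "rz": 0, "gripper": -0.5}, {"tx": 0, "ty": 0, "tz": 1, "rx": 0, "ry": 0, "rz": 0, "gripper": -0.5}, {"tx": 0, "ty": 0, "tz": 0, "rx": 0, "ry": 0, "rz": 0, "gripper": -0.5}, {"tx": 0, "ty": 0, "tz": 0, "rx": 0, "ry": 0, "rz": 0, "gripper": -0.5}])

```text
clock: 7.75
eef_pos: [506.2, -35.5, 42.6]
tcp_rot: [-3.141, -0.0, 1.765]
contact_force: [0.2, 0.5, -2.2]
opening: 0.635
```

Call:
move_arm(increments=[{"tx": 0, "ty": 0, "tz": 1.2, "rx": 0, "ry": 0, "rz": 0, "gripper": -0.5}, {"tx": 0, "ty": 0, "tz": 0.8, "rx": 0, "ry": 0, "rz": 0, "gripper": -0.5}, {"tx": 0, "ty": 0, "tz": 0.3, "rx": 0, "ry": 0, "rz": 0, "gripper": -0.5}, {"tx": 0, "ty": 0, "tz": 0.2, "rx": 0, "ry": 0, "rz": 0, "gripper": -0.5}, {"tx": 0, "ty": 0, "tz": 0, "rx": 0, "ry": 0, "rz": 0, "gripper": -0.5}, {"tx": 0, "ty": 0, "tz": 0, "rx": 0, "ry": 0, "rz": 0, "gripper": -0.5}])

```text
clock: 8.35
eef_pos: [506.3, -35.7, 17.4]
tcp_rot: [3.141, 0.0, 1.765]
contact_force: [0.1, 0.6, -2.2]
opening: 0.636
```

Run:
```python
from h import *
p,d=r.grab_frame("scene"); p=p[:,:,::-1].copy()
k=7;x0,y0=215,220
c=cv2.resize(p[y0:y0+85,x0:x0+110],None,fx=k,fy=k,interpolation=cv2.INTER_CUBIC)
a=.194;u=np.array([np.cos(a),np.sin(a)]);v=np.array([-u[1],u[0]])
def P(x,y,z,col):
  X=np.array([568,-24])+x*u+y*v; R,C=proj("scene",(*X,z)); cv2.circle(c,(int((C-x0+.5)*k),int((R-y0+.5)*k)),3,col,-1)
for x,y in((-107,-75),(-107,50),(72,-75),(72,50),(0,0)):P(x,y,10,(0,0,255))
for x,y in((-40,28),(16,28)):P(x,y,26,(0,255,0))
cv2.imwrite('pics/c5.png',c)
s=r.sense();print(s['eef_pos'],s['contact_force'],s['opening'])
```

```text
[506.30150534 -35.75788941  17.46757233] [-0.55048679 -0.07529612 -2.23382369] 0.6387162786364355
```

View pics/c5.png

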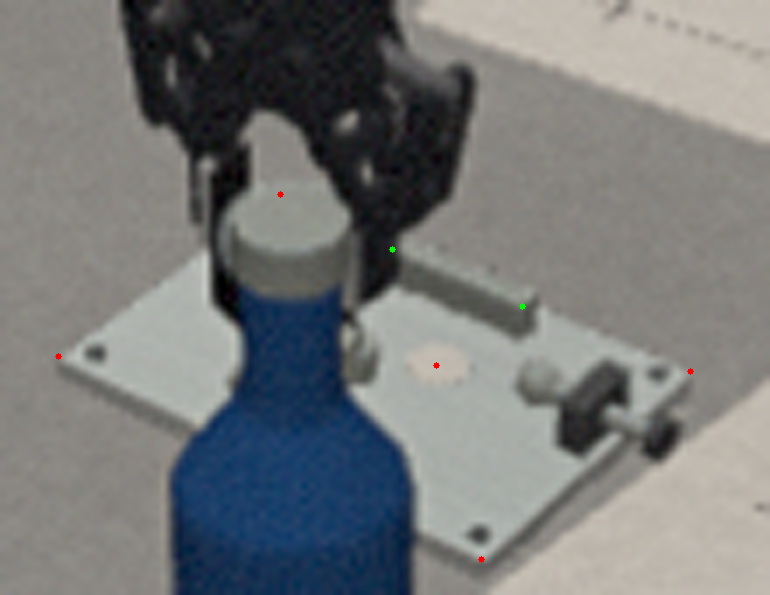

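The bottle hides the dome in the scene view, but the model dots fall on the plate corners and on the home disc (436,365), so the station pose holds. I lower the last 2 mm and let go.

Call:
move_arm(increments=[{"tx": 0, "ty": 0, "tz": 0.1, "rx": 0, "ry": 0, "rz": 0, "gripper": -0.5}, {"tx": 0, "ty": 0, "tz": 0.1, "rx": 0, "ry": 0, "rz": 0, "gripper": -0.5}, {"tx": 0, "ty": 0, "tz": 0, "rx": 0, "ry": 0, "rz": 0, "gripper": -0.5}, {"tx": 0, "ty": 0, "tz": 0, "rx": 0, "ry": 0, "rz": 0, "gripper": -0.5}])

```text
clock: 8.8
eef_pos: [506.3, -35.7, 15.7]
tcp_rot: [3.141, 0.0, 1.765]
contact_force: [-2.2, 0.1, 6.3]
opening: 0.634
```

Call:
move_arm(increments=[{"tx": 0, "ty": 0, "tz": -0.2, "rx": 0, "ry": 0, "rz": 0, "gripper": -0.5}, {"tx": 0, "ty": 0, "tz": 0, "rx": 0, "ry": 0, "rz": 0, "gripper": 0.35}, {"tx": 0, "ty": 0, "tz": 0, "rx": 0, "ry": 0, "rz": 0, "gripper": 0.5}, {"tx": 0, "ty": 0, "tz": 0, "rx": 0, "ry": 0, "rz": 0, "gripper": 0.7}, {"tx": 0, "ty": 0, "tz": 0, "rx": 0, "ry": 0, "rz": 0, "gripper": 0.7}, {"tx": 0, "ty": 0, "tz": 0, "rx": 0, "ry": 0, "rz": 0, "gripper": 0.7}])

```text
clock: 9.4
eef_pos: [506.1, -35.7, 17.3]
tcp_rot: [3.142, 0.0, 1.765]
contact_force: [0.0, -0.5, 0.4]
opening: 0.849
```

Call:
move_arm(increments=[{"tx": 0, "ty": 0, "tz": -1, "rx": 0, "ry": 0, "rz": 0, "gripper": 0.7}, {"tx": 0, "ty": 0, "tz": -2, "rx": 0, "ry": 0, "rz": 0, "gripper": 0.7}, {"tx": 0, "ty": 0, "tz": -3, "rx": 0, "ry": 0, "rz": 0, "gripper": 0.7}, {"tx": 0, "ty": 0, "tz": -2, "rx": 0, "ry": 0, "rz": 0, "gripper": 0.7}, {"tx": 0, "ty": -3.5, "tz": -0.5, "rx": 0, "ry": 0, "rz": 0, "gripper": 0.7}, {"tx": 0, "ty": -4, "tz": 0, "rx": 0, "ry": 0, "rz": 0, "gripper": -1}, {"tx": 0, "ty": -2.5, "tz": 0, "rx": 0, "ry": 0, "rz": 0, "gripper": -1}, {"tx": 0, "ty": 0, "tz": 0, "rx": 0, "ry": 0, "rz": 0, "gripper": -1}, {"tx": 0, "ty": 0, "tz": 0, "rx": 0, "ry": 0, "rz": 0, "gripper": -1}, {"tx": 0, "ty": 0, "tz": 0, "rx": 0, "ry": 0, "rz": 0, "gripper": -1}])

```text
clock: 10.4
eef_pos: [409.6, -55.1, 102.9]
tcp_rot: [3.14, 0.001, 1.765]
contact_force: [0.1, 0.6, 0.4]
opening: 0.003
```

Run:
```python
from h import *
p,d=r.grab_frame("top"); p=p[:,:,::-1].copy()
k=6;x0,y0=250,135
c=cv2.resize(p[y0:y0+100,x0:x0+105],None,fx=k,fy=k,interpolation=cv2.INTER_CUBIC)
a=.194;u=np.array([np.cos(a),np.sin(a)]);v=np.array([-u[1],u[0]])
for t in np.linspace(0,6.28,40):
  X=np.array([568,-24])-62*u+28*np.array([np.cos(t),np.sin(t)]); R,C=proj("top",(*X,32)); cv2.circle(c,(int((C-x0+.5)*k),int((R-y0+.5)*k)),1,(0,0,255),-1)
cv2.imwrite('pics/c6.png',c)
s=r.sense();print(s['eef_pos'],s['tcp_rot'],s['contact_force'],s['opening'])
for o in r.cut_out("dome_center","top")[:2]: print(o['confidence'],o['bbox'])
```

```text
[409.47664047 -55.04370588 102.70903219] [3.14013132e+00 4.62853913e-04 1.76539720e+00] [ 0.05922723 -1.17350988 -0.63741048] 0.0001068706299893831
0.61 [294.1, 195.0, 313.6, 215.6]
0.44 [286.0, 183.2, 295.4, 204.2]
```

View pics/c6.png

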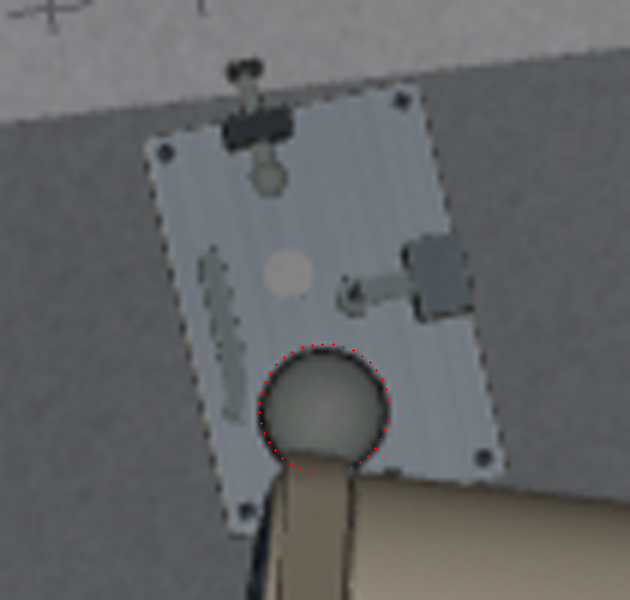

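The dome stands free on the open end (325,408), right on the predicted ring. With closed fingers I turn 90°, lower behind it and approach.

Call:
move_arm(increments=[{"tx": 0, "ty": 0, "tz": 0, "rx": 0, "ry": 0, "rz": 8.18, "gripper": -1}, {"tx": 0, "ty": 0, "tz": 0, "rx": 0, "ry": 0, "rz": 8.18, "gripper": -1}, {"tx": 0, "ty": 0, "tz": 0, "rx": 0, "ry": 0, "rz": 8.18, "gripper": -1}, {"tx": 0, "ty": 0, "tz": 0, "rx": 0, "ry": 0, "rz": 8.18, "gripper": -1}, {"tx": 0, "ty": 0, "tz": 0, "rx": 0, "ry": 0, "rz": 8.18, "gripper": -1}, {"tx": 0, "ty": 0, "tz": 0, "rx": 0, "ry": 0, "rz": 8.18, "gripper": -1}, {"tx": 0, "ty": 0, "tz": 0, "rx": 0, "ry": 0, "rz": 8.18, "gripper": -1}, {"tx": 0, "ty": 0, "tz": 0, "rx": 0, "ry": 0, "rz": 8.18, "gripper": -1}, {"tx": 0, "ty": 0, "tz": 0, "rx": 0, "ry": 0, "rz": 8.18, "gripper": -1}, {"tx": 0, "ty": 0, "tz": 0, "rx": 0, "ry": 0, "rz": 8.18, "gripper": -1}, {"tx": 0, "ty": 0, "tz": 0, "rx": 0, "ry": 0, "rz": 8.18, "gripper": -1}, {"tx": 0, "ty": 0, "tz": 0, "rx": 0, "ry": 0, "rz": 0, "gripper": -1}])

```text
clock: 11.7
eef_pos: [408.6, -54.9, 102.2]
tcp_rot: [-3.142, -0.0, 0.193]
contact_force: [-0.2, 0.1, -0.2]
opening: -0.002
```

Call:
move_arm(increments=[{"tx": 0, "ty": 0, "tz": 2, "rx": 0, "ry": 0, "rz": 0, "gripper": -1}, {"tx": 0, "ty": 0, "tz": 2.5, "rx": 0, "ry": 0, "rz": 0, "gripper": -1}, {"tx": 0, "ty": 0, "tz": 2.5, "rx": 0, "ry": 0, "rz": 0, "gripper": -1}, {"tx": 0, "ty": 0, "tz": 1.7, "rx": 0, "ry": 0, "rz": 0, "gripper": -1}, {"tx": 1.5, "ty": 0, "tz": 0, "rx": 0, "ry": 0, "rz": 0, "gripper": -1}, {"tx": 1.5, "ty": 0, "tz": 0, "rx": 0, "ry": 0, "rz": 0, "gripper": -1}, {"tx": 1, "ty": 0, "tz": 0, "rx": 0, "ry": 0, "rz": 0, "gripper": -1}, {"tx": 0.5, "ty": 0, "tz": 0, "rx": 0, "ry": 0, "rz": 0, "gripper": -1}, {"tx": 0, "ty": 0, "tz": 0, "rx": 0, "ry": 0, "rz": 0, "gripper": -1}, {"tx": 0, "ty": 0, "tz": 0, "rx": 0, "ry": 0, "rz": 0, "gripper": -1}])

```text
clock: 12.7
eef_pos: [452.0, -46.3, 15.6]
tcp_rot: [3.142, -0.0, 0.195]
contact_force: [0.0, -0.7, 0.4]
opening: 0.002
```

```bash
cat > f.py <<'E'
from h import *
import sys
a=.194;u=np.array([np.cos(a),np.sin(a)]);v=np.array([-u[1],u[0]])
F=[];P=[]
for _ in range(int(sys.argv[1]) if len(sys.argv)>1 else 6):
    r.grab_frame("scene"); s=r.sense(); f=s['contact_force'];F.append([f[:2]@u,f[:2]@v,f[2]]); e=s['eef_pos']-[568,-24,0]; P.append([e[:2]@u,e[:2]@v,e[2]])
print('clock',s['clock'],'F mean',np.mean(F,0).round(2),'std',np.std(F,0).round(2),'min',np.min(F,0).round(1),'pos',np.mean(P,0).round(2),'yaw',s['tcp_rot'][2])
E
python3 f.py
```

```text
clock 13.0 F mean [-0.06 -0.25  0.05] std [0.63 0.42 0.35] min [-0.9 -0.6 -0.4] pos [-118.44    0.47   15.41] yaw 0.19463515160958944
```

Call:
move_arm(increments=[{"tx": 0.6, "ty": 0, "tz": 0, "rx": 0, "ry": 0, "rz": 0, "gripper": -1}, {"tx": 0.5, "ty": 0, "tz": 0, "rx": 0, "ry": 0, "rz": 0, "gripper": -1}, {"tx": 0.3, "ty": 0, "tz": 0, "rx": 0, "ry": 0, "rz": 0, "gripper": -1}, {"tx": 0.2, "ty": 0, "tz": 0, "rx": 0, "ry": 0, "rz": 0, "gripper": -1}, {"tx": 0.2, "ty": 0, "tz": 0, "rx": 0, "ry": 0, "rz": 0, "gripper": -1}, {"tx": 0.2, "ty": 0, "tz": 0, "rx": 0, "ry": 0, "rz": 0, "gripper": -1}, {"tx": 0.2, "ty": 0, "tz": 0, "rx": 0, "ry": 0, "rz": 0, "gripper": -1}, {"tx": 0.2, "ty": 0, "tz": 0, "rx": 0, "ry": 0, "rz": 0, "gripper": -1}, {"tx": 0.2, "ty": 0, "tz": 0, "rx": 0, "ry": 0, "rz": 0, "gripper": -1}, {"tx": 0.2, "ty": 0, "tz": 0, "rx": 0, "ry": 0, "rz": 0, "gripper": -1}, {"tx": 0.2, "ty": 0, "tz": 0, "rx": 0, "ry": 0, "rz": 0, "gripper": -1}, {"tx": 0.2, "ty": 0, "tz": 0, "rx": 0, "ry": 0, "rz": 0, "gripper": -1}])

```text
clock: 14.2
eef_pos: [483.7, -40.1, 15.3]
tcp_rot: [-3.142, -0.0, 0.195]
contact_force: [-0.1, -0.5, -1.4]
opening: 0.002
```

```bash
python3 f.py 4
python3 - <<'E'
from h import *
for o in r.cut_out("dome_center","top")[:0]: pass
p,d=r.grab_frame("top"); p=p[:,:,::-1].copy()
k=6;x0,y0=250,135
cv2.imwrite('pics/c7.png',cv2.resize(p[y0:y0+100,x0:x0+105],None,fx=k,fy=k,interpolation=cv2.INTER_CUBIC))
E
```

```text
clock 14.4 F mean [-0.49  0.12 -0.3 ] std [0.38 0.25 0.93] min [-1.1 -0.2 -1.3] pos [-85.54   0.38  15.35] yaw 0.19478380169202403
```

View pics/c7.png

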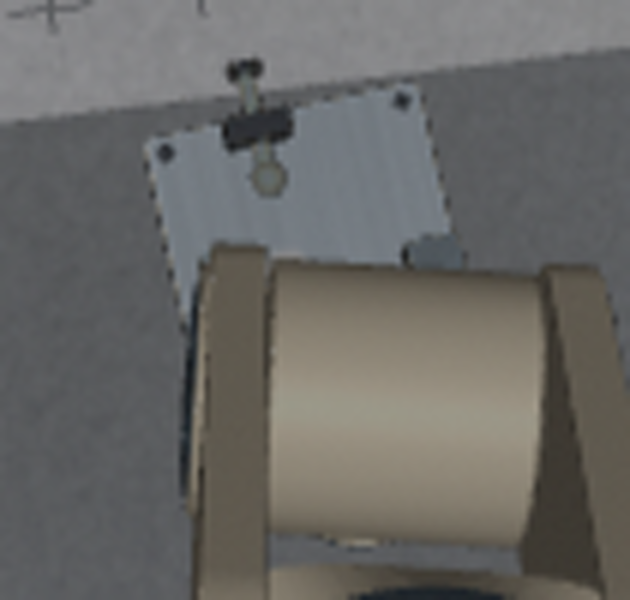

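The arm hides the top view here, so I go on by feel.

Call:
move_arm(increments=[{"tx": 0.2, "ty": 0, "tz": 0, "rx": 0, "ry": 0, "rz": 0, "gripper": -1}, {"tx": 0.2, "ty": 0, "tz": 0, "rx": 0, "ry": 0, "rz": 0, "gripper": -1}, {"tx": 0.2, "ty": 0, "tz": 0, "rx": 0, "ry": 0, "rz": 0, "gripper": -1}, {"tx": 0.2, "ty": 0, "tz": 0, "rx": 0, "ry": 0, "rz": 0, "gripper": -1}])

```text
clock: 14.9
eef_pos: [489.8, -38.7, 15.1]
tcp_rot: [-3.141, 0.003, 0.195]
contact_force: [-9.1, -4.8, 8.4]
opening: -0.0
```

Call:
move_arm(increments=[{"tx": 0.15, "ty": 0, "tz": 0, "rx": 0, "ry": 0, "rz": 0, "gripper": -1}, {"tx": 0.15, "ty": 0, "tz": 0, "rx": 0, "ry": 0, "rz": 0, "gripper": -1}, {"tx": 0.15, "ty": 0, "tz": 0, "rx": 0, "ry": 0, "rz": 0, "gripper": -1}])

```text
clock: 15.2
eef_pos: [492.8, -38.2, 14.9]
tcp_rot: [-3.141, 0.006, 0.195]
contact_force: [-10.6, -7.7, 9.6]
opening: 0.001
```

Call:
move_arm(increments=[{"tx": 0.15, "ty": 0, "tz": 0, "rx": 0, "ry": 0, "rz": 0, "gripper": -1}, {"tx": 0.15, "ty": 0, "tz": 0, "rx": 0, "ry": 0, "rz": 0, "gripper": -1}, {"tx": 0.15, "ty": 0, "tz": 0, "rx": 0, "ry": 0, "rz": 0, "gripper": -1}])

```text
clock: 15.5
eef_pos: [497.0, -37.5, 14.9]
tcp_rot: [-3.141, 0.006, 0.195]
contact_force: [-12.1, -8.5, 9.0]
opening: 0.002
```

```bash
python3 f.py 4
```

```text
clock 15.7 F mean [-11.78  -5.32   7.34] std [0.41 0.52 0.45] min [-12.2  -5.7   6.7] pos [-71.99   0.41  14.88] yaw 0.19525145294755708
```

The push is 12 N, as expected at the roller, but 5 N sideways and 7 N upward have built up through friction at the fingers. I ease the tool right and up to relieve them.

Call:
move_arm(increments=[{"tx": 0, "ty": 0.1, "tz": -0.1, "rx": 0, "ry": 0, "rz": 0, "gripper": -1}, {"tx": 0, "ty": 0.1, "tz": -0.1, "rx": 0, "ry": 0, "rz": 0, "gripper": -1}, {"tx": 0, "ty": 0.05, "tz": -0.1, "rx": 0, "ry": 0, "rz": 0, "gripper": -1}])

```text
clock: 16.0
eef_pos: [499.9, -39.2, 18.0]
tcp_rot: [-3.141, 0.002, 0.195]
contact_force: [-3.8, -0.0, -2.6]
opening: -0.001
```

```bash
python3 f.py 3
```

```text
clock 16.15 F mean [-4.16  0.21 -2.27] std [0.71 0.52 0.64] min [-5.1 -0.2 -3. ] pos [-69.41  -1.96  18.16] yaw 0.1948480832844115
```

Call:
move_arm(increments=[{"tx": 0.1, "ty": 0, "tz": 0, "rx": 0, "ry": 0, "rz": 0, "gripper": -1}, {"tx": 0.1, "ty": 0, "tz": 0, "rx": 0, "ry": 0, "rz": 0, "gripper": -1}, {"tx": 0.1, "ty": 0, "tz": 0, "rx": 0, "ry": 0, "rz": 0, "gripper": -1}])

```text
clock: 16.45
eef_pos: [501.8, -39.4, 17.8]
tcp_rot: [3.141, 0.004, 0.195]
contact_force: [-8.5, -8.7, -0.6]
opening: -0.002
```

```bash
python3 f.py 3
```

```text
clock 16.6 F mean [-8.91 -6.13 -0.85] std [0.46 0.09 0.53] min [-9.5 -6.2 -1.4] pos [-67.69  -2.39  17.84] yaw 0.19532420980962817
```

Call:
move_arm(increments=[{"tx": 0.1, "ty": 0.05, "tz": 0, "rx": 0, "ry": 0, "rz": 0, "gripper": -1}, {"tx": 0.1, "ty": 0.05, "tz": 0, "rx": 0, "ry": 0, "rz": 0, "gripper": -1}, {"tx": 0.1, "ty": 0.05, "tz": 0, "rx": 0, "ry": 0, "rz": 0, "gripper": -1}, {"tx": 0.1, "ty": 0.05, "tz": 0, "rx": 0, "ry": 0, "rz": 0, "gripper": -1}])

```text
clock: 17.0
eef_pos: [506.2, -40.7, 17.8]
tcp_rot: [3.141, 0.004, 0.195]
contact_force: [-7.7, -7.6, -0.6]
opening: -0.006
```

```bash
python3 f.py 3
```

```text
clock 17.15 F mean [-9.18 -6.34 -1.47] std [0.21 0.23 0.12] min [-9.4 -6.7 -1.6] pos [-63.66  -4.52  17.83] yaw 0.19531032352549027
```

Call:
move_arm(increments=[{"tx": 0.1, "ty": 0.03, "tz": 0, "rx": 0, "ry": 0, "rz": 0, "gripper": -1}, {"tx": 0.1, "ty": 0.03, "tz": 0, "rx": 0, "ry": 0, "rz": 0, "gripper": -1}, {"tx": 0.1, "ty": 0.03, "tz": 0, "rx": 0, "ry": 0, "rz": 0, "gripper": -1}])

```text
clock: 17.45
eef_pos: [509.1, -41.1, 17.7]
tcp_rot: [3.141, 0.004, 0.195]
contact_force: [-8.9, -9.8, 0.1]
opening: 0.001
```

```bash
python3 f.py 3
```

```text
clock 17.6 F mean [-9.67 -7.54 -2.  ] std [0.93 0.45 0.48] min [-10.7  -8.   -2.6] pos [-60.85  -5.5   17.78] yaw 0.19545829301841144
```

Call:
move_arm(increments=[{"tx": 0.1, "ty": 0.03, "tz": 0, "rx": 0, "ry": 0, "rz": 0, "gripper": -1}, {"tx": 0.1, "ty": 0.03, "tz": 0, "rx": 0, "ry": 0, "rz": 0, "gripper": -1}, {"tx": 0.1, "ty": 0.03, "tz": 0, "rx": 0, "ry": 0, "rz": 0, "gripper": -1}])

```text
clock: 17.9
eef_pos: [512.3, -41.5, 17.8]
tcp_rot: [3.141, 0.004, 0.195]
contact_force: [-8.4, -10.0, -1.6]
opening: 0.002
```

```bash
python3 f.py 2
```

```text
clock 18.0 F mean [-10.3   -8.58  -1.8 ] std [0.96 0.21 0.15] min [-11.3  -8.8  -2. ] pos [-57.85  -6.5   17.78] yaw 0.19550466767622732
```

Call:
move_arm(increments=[{"tx": 0.1, "ty": 0.03, "tz": 0, "rx": 0, "ry": 0, "rz": 0, "gripper": -1}, {"tx": 0.1, "ty": 0.03, "tz": 0, "rx": 0, "ry": 0, "rz": 0, "gripper": -1}, {"tx": 0.1, "ty": 0.03, "tz": 0, "rx": 0, "ry": 0, "rz": 0, "gripper": -1}])

```text
clock: 18.3
eef_pos: [515.4, -41.9, 17.7]
tcp_rot: [3.141, 0.004, 0.196]
contact_force: [-8.3, -9.8, -1.4]
opening: -0.005
```

```bash
python3 f.py 3
```

```text
clock 18.45 F mean [-3.15 -2.3  -0.95] std [0.49 0.57 0.35] min [-3.8 -2.7 -1.3] pos [-53.55  -7.26  18.08] yaw 0.19466809518117567
```

The force has dropped, so the roller crest is passed. I back off, recentre the pusher and come forward again.

Call:
move_arm(increments=[{"tx": -0.5, "ty": 0, "tz": 0, "rx": 0, "ry": 0, "rz": 0, "gripper": -1}, {"tx": -0.3, "ty": -0.3, "tz": 0, "rx": 0, "ry": 0, "rz": 0, "gripper": -1}, {"tx": 0, "ty": -0.6, "tz": 0.1, "rx": 0, "ry": 0, "rz": 0, "gripper": -1}, {"tx": 0.2, "ty": 0, "tz": 0.1, "rx": 0, "ry": 0, "rz": 0, "gripper": -1}, {"tx": 0.3, "ty": 0, "tz": 0, "rx": 0, "ry": 0, "rz": 0, "gripper": -1}, {"tx": 0.2, "ty": 0, "tz": 0, "rx": 0, "ry": 0, "rz": 0, "gripper": -1}, {"tx": 0.1, "ty": 0, "tz": 0, "rx": 0, "ry": 0, "rz": 0, "gripper": -1}, {"tx": 0.1, "ty": 0, "tz": 0, "rx": 0, "ry": 0, "rz": 0, "gripper": -1}, {"tx": 0.1, "ty": 0, "tz": 0, "rx": 0, "ry": 0, "rz": 0, "gripper": -1}])

```text
clock: 19.35
eef_pos: [517.3, -31.7, 16.2]
tcp_rot: [-3.142, 0.001, 0.195]
contact_force: [-0.6, -1.0, 0.2]
opening: 0.004
```

```bash
python3 f.py 3
```

```text
clock 19.5 F mean [-0.32 -0.27 -0.23] std [0.57 0.48 0.55] min [-1.  -0.9 -1. ] pos [-50.79   2.21  16.28] yaw 0.194599423680347
```

Call:
move_arm(increments=[{"tx": 0.1, "ty": 0, "tz": 0, "rx": 0, "ry": 0, "rz": 0, "gripper": -1}, {"tx": 0.1, "ty": 0, "tz": 0, "rx": 0, "ry": 0, "rz": 0, "gripper": -1}, {"tx": 0.1, "ty": 0, "tz": 0, "rx": 0, "ry": 0, "rz": 0, "gripper": -1}, {"tx": 0.1, "ty": 0, "tz": 0, "rx": 0, "ry": 0, "rz": 0, "gripper": -1}])

```text
clock: 19.9
eef_pos: [521.7, -30.7, 16.3]
tcp_rot: [3.142, -0.0, 0.195]
contact_force: [-0.7, 0.9, -0.4]
opening: -0.004
```

```bash
python3 f.py 3
```

```text
clock 20.05 F mean [ 0.24  0.27 -0.07] std [0.19 0.32 0.22] min [ 0.  -0.2 -0.4] pos [-46.68   2.26  16.34] yaw 0.19473772749341633
```

Still free, so I continue in small steps.

Call:
move_arm(increments=[{"tx": 0.1, "ty": 0, "tz": 0, "rx": 0, "ry": 0, "rz": 0, "gripper": -1}, {"tx": 0.1, "ty": 0, "tz": 0, "rx": 0, "ry": 0, "rz": 0, "gripper": -1}, {"tx": 0.1, "ty": 0, "tz": 0, "rx": 0, "ry": 0, "rz": 0, "gripper": -1}, {"tx": 0.1, "ty": 0, "tz": 0, "rx": 0, "ry": 0, "rz": 0, "gripper": -1}])

```text
clock: 20.45
eef_pos: [525.5, -30.0, 16.3]
tcp_rot: [-3.142, -0.0, 0.195]
contact_force: [-0.1, 0.7, 0.1]
opening: -0.001
```

```bash
python3 f.py 3
```

```text
clock 20.6 F mean [-0.51 -0.4   0.09] std [0.3  0.17 0.19] min [-0.9 -0.6 -0.2] pos [-42.8    2.26  16.29] yaw 0.19474601535968383
```

Call:
move_arm(increments=[{"tx": 0.1, "ty": 0, "tz": 0, "rx": 0, "ry": 0, "rz": 0, "gripper": -1}, {"tx": 0.1, "ty": 0, "tz": 0, "rx": 0, "ry": 0, "rz": 0, "gripper": -1}, {"tx": 0.1, "ty": 0, "tz": 0, "rx": 0, "ry": 0, "rz": 0, "gripper": -1}])

```text
clock: 20.9
eef_pos: [528.4, -29.4, 16.3]
tcp_rot: [3.142, -0.0, 0.195]
contact_force: [0.5, 0.5, -0.6]
opening: 0.002
```

```bash
python3 f.py 3
```

```text
clock 21.05 F mean [-0.6   0.38 -0.01] std [0.14 0.39 0.17] min [-0.8  0.1 -0.2] pos [-39.79   2.25  16.31] yaw 0.19478342864441167
```

Call:
move_arm(increments=[{"tx": 0.1, "ty": 0, "tz": 0, "rx": 0, "ry": 0, "rz": 0, "gripper": -1}, {"tx": 0.1, "ty": 0, "tz": 0, "rx": 0, "ry": 0, "rz": 0, "gripper": -1}])

```text
clock: 21.25
eef_pos: [530.3, -29.1, 16.3]
tcp_rot: [3.142, 0.0, 0.195]
contact_force: [-0.4, 0.4, -0.4]
opening: -0.0
```

```bash
python3 f.py 3
```

```text
clock 21.4 F mean [ 0.14 -0.26 -0.54] std [0.35 0.18 0.34] min [-0.3 -0.5 -0.9] pos [-37.79   2.26  16.32] yaw 0.19472829364022282
```

Call:
move_arm(increments=[{"tx": 0.1, "ty": 0, "tz": 0, "rx": 0, "ry": 0, "rz": 0, "gripper": -1}, {"tx": 0.1, "ty": 0, "tz": 0, "rx": 0, "ry": 0, "rz": 0, "gripper": -1}])

```text
clock: 21.6
eef_pos: [532.3, -28.7, 16.3]
tcp_rot: [3.142, -0.0, 0.195]
contact_force: [-0.4, -0.6, -0.9]
opening: 0.001
```

```bash
python3 f.py 3
```

```text
clock 21.75 F mean [ 0.13 -0.13  0.33] std [0.41 0.17 0.55] min [-0.4 -0.3 -0.3] pos [-35.79   2.25  16.32] yaw 0.19477538655945104
```

Call:
move_arm(increments=[{"tx": 0.1, "ty": 0, "tz": 0, "rx": 0, "ry": 0, "rz": 0, "gripper": -1}, {"tx": 0.1, "ty": 0, "tz": 0, "rx": 0, "ry": 0, "rz": 0, "gripper": -1}])

```text
clock: 21.95
eef_pos: [534.3, -28.3, 16.3]
tcp_rot: [-3.142, 0.0, 0.195]
contact_force: [0.5, 0.7, -0.1]
opening: 0.001
```

```bash
python3 f.py 3
```

```text
clock 22.1 F mean [-0.07  0.13  0.07] std [0.17 0.42 0.38] min [-0.3 -0.4 -0.3] pos [-33.8    2.26  16.31] yaw 0.1947024428960118
```

Call:
move_arm(increments=[{"tx": 0.1, "ty": 0, "tz": 0, "rx": 0, "ry": 0, "rz": 0, "gripper": -1}, {"tx": 0.1, "ty": 0, "tz": 0, "rx": 0, "ry": 0, "rz": 0, "gripper": -1}])

```text
clock: 22.3
eef_pos: [536.2, -27.9, 16.3]
tcp_rot: [3.142, -0.0, 0.195]
contact_force: [-0.0, 0.7, 0.7]
opening: -0.0
```

```bash
python3 f.py 3
```

```text
clock 22.45 F mean [-0.2   1.09  0.03] std [0.29 0.12 0.37] min [-0.6  1.  -0.3] pos [-31.8    2.27  16.31] yaw 0.19480493868864635
```

Call:
move_arm(increments=[{"tx": 0.1, "ty": 0, "tz": 0, "rx": 0, "ry": 0, "rz": 0, "gripper": -1}, {"tx": 0.1, "ty": 0, "tz": 0, "rx": 0, "ry": 0, "rz": 0, "gripper": -1}])

```text
clock: 22.65
eef_pos: [536.7, -27.8, 16.0]
tcp_rot: [-3.141, 0.003, 0.195]
contact_force: [-7.9, -4.8, 5.5]
opening: 0.003
```

```bash
python3 f.py 3;python3 - <<'E'
from h import *
p,d=r.grab_frame("scene"); p=p[:,:,::-1].copy()
k=7;x0,y0=215,220
cv2.imwrite('pics/c8.png',cv2.resize(p[y0:y0+85,x0:x0+110],None,fx=k,fy=k,interpolation=cv2.INTER_CUBIC))
E
```

```text
clock 22.8 F mean [-5.05 -1.45  3.94] std [0.28 0.26 0.11] min [-5.3 -1.6  3.8] pos [-31.44   2.35  16.04] yaw 0.19489861655365548
```

View pics/c8.png

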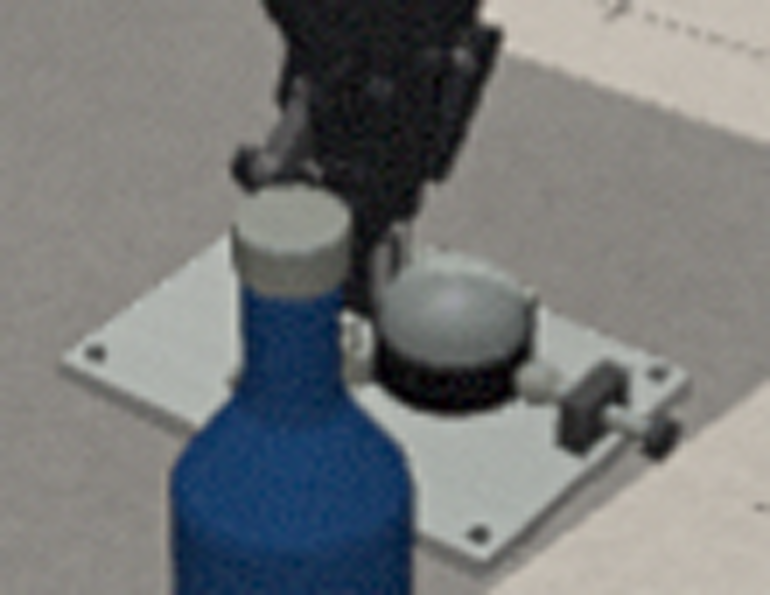

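The dome (455,330) is against rail, roller and ball tip (540,380), with contact at 5 N. I ramp up gently.

Call:
move_arm(increments=[{"tx": 0.04, "ty": 0, "tz": 0, "rx": 0, "ry": 0, "rz": 0, "gripper": -1}, {"tx": 0.04, "ty": 0, "tz": 0, "rx": 0, "ry": 0, "rz": 0, "gripper": -1}, {"tx": 0.04, "ty": 0, "tz": 0, "rx": 0, "ry": 0, "rz": 0, "gripper": -1}, {"tx": 0, "ty": 0, "tz": 0, "rx": 0, "ry": 0, "rz": 0, "gripper": -1}])

```text
clock: 23.25
eef_pos: [536.8, -27.7, 16.0]
tcp_rot: [-3.141, 0.005, 0.195]
contact_force: [-8.7, -4.6, 6.7]
opening: 0.001
```

```bash
python3 f.py 4
```

```text
clock 23.45 F mean [-8.95 -2.46  7.04] std [0.3  0.17 0.7 ] min [-9.3 -2.7  6.1] pos [-31.34   2.36  16.01] yaw 0.19489048673575327
```

Call:
move_arm(increments=[{"tx": 0.04, "ty": 0, "tz": 0, "rx": 0, "ry": 0, "rz": 0, "gripper": -1}, {"tx": 0.04, "ty": 0, "tz": 0, "rx": 0, "ry": 0, "rz": 0, "gripper": -1}, {"tx": 0.03, "ty": 0, "tz": 0, "rx": 0, "ry": 0, "rz": 0, "gripper": -1}, {"tx": 0, "ty": 0, "tz": 0, "rx": 0, "ry": 0, "rz": 0, "gripper": -1}])

```text
clock: 23.85
eef_pos: [536.8, -27.7, 15.9]
tcp_rot: [-3.141, 0.007, 0.195]
contact_force: [-11.3, -5.5, 9.7]
opening: -0.0
```

```bash
python3 f.py 8
```

```text
clock 24.25 F mean [-12.17  -3.35   9.62] std [0.4  0.64 0.45] min [-12.7  -4.2   9.1] pos [-31.28   2.4   15.89] yaw 0.19493891655947926
```

Call:
move_arm(increments=[{"tx": 0.03, "ty": 0, "tz": 0, "rx": 0, "ry": 0, "rz": 0, "gripper": -1}, {"tx": 0, "ty": 0, "tz": 0, "rx": 0, "ry": 0, "rz": 0, "gripper": -1}, {"tx": 0, "ty": 0, "tz": 0, "rx": 0, "ry": 0, "rz": 0, "gripper": -1}])

```text
clock: 24.55
eef_pos: [536.9, -27.7, 15.9]
tcp_rot: [-3.141, 0.007, 0.195]
contact_force: [-12.6, -5.8, 10.8]
opening: 0.001
```

```bash
python3 f.py 13
```

```text
clock 25.2 F mean [-13.26  -3.73  11.13] std [0.73 0.22 0.55] min [-14.   -4.1  10.4] pos [-31.27   2.4   15.87] yaw 0.19499810253425864
```

That held 13.3 N for 0.65 s. Now I back off straight and lift clear.

Call:
move_arm(increments=[{"tx": -0.2, "ty": 0, "tz": 0, "rx": 0, "ry": 0, "rz": 0, "gripper": -1}, {"tx": -0.2, "ty": 0, "tz": 0, "rx": 0, "ry": 0, "rz": 0, "gripper": -1}, {"tx": -0.3, "ty": 0, "tz": 0, "rx": 0, "ry": 0, "rz": 0, "gripper": -1}, {"tx": -1, "ty": 0, "tz": 0, "rx": 0, "ry": 0, "rz": 0, "gripper": -1}, {"tx": -2, "ty": 0, "tz": 0, "rx": 0, "ry": 0, "rz": 0, "gripper": -1}, {"tx": -3, "ty": 0, "tz": -1, "rx": 0, "ry": 0, "rz": 0, "gripper": -1}, {"tx": -3, "ty": 0, "tz": -3, "rx": 0, "ry": 0, "rz": 0, "gripper": -1}, {"tx": -3, "ty": 0, "tz": -3, "rx": 0, "ry": 0, "rz": 0, "gripper": -1}, {"tx": -2, "ty": 0, "tz": -2, "rx": 0, "ry": 0, "rz": 0, "gripper": -1}, {"tx": 0, "ty": 0, "tz": 0, "rx": 0, "ry": 0, "rz": 0, "gripper": -1}, {"tx": 0, "ty": 0, "tz": 0, "rx": 0, "ry": 0, "rz": 0, "gripper": -1}])

```text
clock: 26.3
eef_pos: [397.1, -55.6, 106.6]
tcp_rot: [3.141, -0.002, 0.194]
contact_force: [0.1, -1.0, -0.2]
opening: -0.002
```

Run:
```python
from h import *
p,d=r.grab_frame("scene"); p=p[:,:,::-1].copy(); q,d=r.grab_frame("top"); q=q[:,:,::-1].copy()
A=cv2.resize(p[195:295,215:325],(440,400),interpolation=cv2.INTER_CUBIC);B=cv2.resize(q[135:225,265:345],(356,400),interpolation=cv2.INTER_CUBIC)
cv2.imwrite('pics/c9.png',np.hstack([A,B]))
a=.194;u=np.array([np.cos(a),np.sin(a)]);v=np.array([-u[1],u[0]])
for o in r.cut_out("dome_center","top")[:2]:
  c=max(cv2.findContours(o['mask'].astype(np.uint8),0,1)[0],key=cv2.contourArea)
  P=np.array([at_z("top",t[0][1],t[0][0],32)[:2] for t in c],np.float32);(cx,cy),R=cv2.minEnclosingCircle(P);e=np.array([cx,cy])-[568,-24];print(o['confidence'],e@u,e@v,R)
for n in("cup_rim","bottle"):
  for o in r.place_of(n,"top")[:1]:print(n,o)
```

```text
0.94 5.103181387774317 1.5510276513183356 26.01451873779297
cup_rim {'location': [122.6, 198.4], 'confidence': 0.63}
bottle {'location': [128.4, 365.3], 'confidence': 0.63}
```

View pics/c9.png

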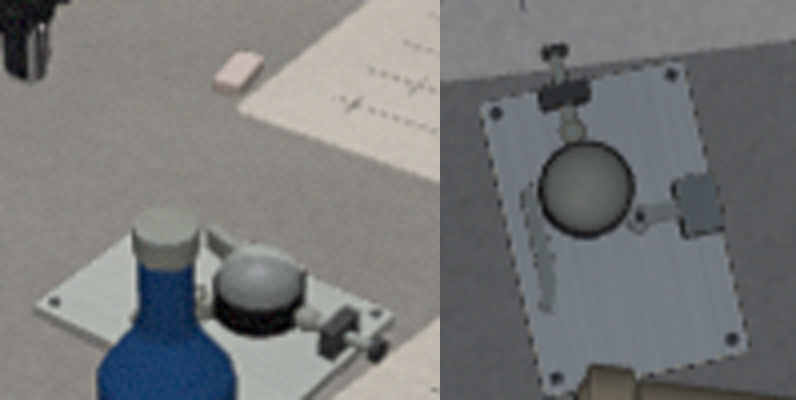

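The dome (587,188) sits against rail, ball tip (572,130) and roller (640,215). The cup and bottle have not moved, and the arm is clear.

```bash
python3 -c "
from rig import r; print(r.sign_off())"
```

```text
the job is handed in; nothing more can be done
None
```

The job is handed in: the dome magnifier stands at home against rail, roller and the end stop's ball tip, and the robot is clear. It took about 26 s of the 72 s allowed; no verdict was reported.

**What I did:**
- I gripped the dome by its base and set it down 62 mm before home on the middle-sized station's open end.
- I then pushed it with closed fingers along the rail and past the roller until it met the stop.
- Passing the roller took about 12 N at most in the readings.
- I pressed it against the stop at a mean of 13.3 N for about 0.65 s, after about 0.6 s at 12.2 N. The highest push reading along the station was 14.0 N.

**Last checks:** The final pictures show the dome touching ball tip, rail and roller. The top camera puts it about 5 mm beyond nominal home. The cup and bottle read where they were at the start, and the wrist force is back to about zero.

**Less certain:**
- **Stop force:** I read the wrist, not the stop itself. Friction at the fingers added up to 11 N downward and 4 N sideways, and the roller's spring also acts on the dome. The force on the stop could differ from the reading by about 2 N.
- **Home position:** By feel, the fingers met the dome at the stop where home would be nearer 8 mm beyond nominal, against 4 to 5 mm from the camera. I put this down to assuming the pushing finger was wider than it is.

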